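# Fit the neck-guide plate and torque its clamp

## Task

Fit the yellow bottle-neck guide plate to the green machine base: slide it squarely off the loading ledge, without lifting it away, until its hole is over the brass pin and it drops flat onto the bed, and let go of it. Then turn the red-handled click wrench clockwise until the clamp arm is fully home over the plate and the handle visibly kinks at its knuckle; stop as soon as it has clearly tripped, well before the kink reaches its stop, and let go. Leave the jar, the apple and the tumbler alone.

Things in the scene. Friction and masses are not known exactly. Their poses are not given: they have to be found in the camera images.
- base: Fixed green base, 180 (x) x 310 (y) mm. Origin: centre of its underside; x away from the robot, y left (turned up to 0.2 rad), z up. Right (y -97 to +21 mm): low steel bed, top at z = 16 mm. Left (y +21 to +152): loading ledge, top z = 26. Low back plate at x = 77 to 87, up to z = 49. Fitted, the guide plate's origin lies at (0, -35, 16) mm, axes parallel to the base's, 6 mm off the ledge.
- guide_plate: Loose yellow plate, 140 (x) x 100 (y) x 10 mm, about 0.35 kg, starting flat on the ledge. Origin: on its underside at mid width; it reaches from x = -75 to +65 mm, y = -50 to +50. Forked at the -x end (34 mm wide, 45 mm deep notch), a 22 mm through hole near the +x end. A black upright grip, 14 mm thick (x), 64 mm long (y), stands on it up to 44 mm above the underside.
- plate_grip (a point): Middle of the black grip on the guide plate: 5 mm to the -x side of the plate's origin and 29 mm above the underside; axes as the plate's.
- plate_hole (a point): Centre of the plate's 22 mm hole at the underside, 36 mm to the +x side of the plate's origin.
- pin (a point): Top centre of the fixed brass pin on the bed: 14 mm thick, tapering to 8 mm at its top, which stands 8 mm above the bed (2 mm below the ledge's top). At (36, -35, 24) mm of the base.
- bolt_axis (a point): Fixed point on the clamp bolt's vertical axis, 60 mm above the counter, at (30, -125, 60) mm of the base. The bolt carries the wrench (head up to z = 76) and a dark steel clamp arm, 61 mm long from the axis, 18 mm wide, at z = 28 to 38 mm: 2 mm clear of the plate when that lies on the bed, but it runs into the plate's edge if not.
- clamp_bolt (a joint): Angle of the bolt, rad; grows clockwise seen from above. Starts at 0 to 0.25; at 1.4 it is hard home: the clamp arm then points along the base's +y, over the plate, and the wrench along the base's -x. The bolt turns stiffly (0.35 N m) and stays where it is left.
- knuckle (a point): Pivot of the wrench's breakaway joint, 55 mm from the bolt axis, 60 mm above the counter; turns with the bolt. A vertical axis.
- wrench_handle (a joint): Angle of the breakaway joint between wrench head and handle, rad; 0 = straight, grows clockwise seen from above, as for tightening. It needs 1.0 N m about the knuckle, so it yields only once the bolt is home or blocked, and stays kinked; about 0.2 is clearly tripped, 0.5 is its stop.
- handle_grip (a point): Middle of the red wrench handle, 85 mm from the knuckle (140 mm from the bolt axis when straight), 60 mm above the counter. Its x axis points along the handle towards the knuckle. The red part is 95 mm long, 20 mm wide and 18 mm high; it can be pinched from above across its width, or pushed.
- cherry_jar: Jar with a black lid, 64 mm across, 90 mm high; origin under its centre. Leave alone.
- apple: Green apple, 80 mm across, 73 mm high; origin under its centre. Leave alone.
- tumbler: Empty glass tumbler, 81 mm across, 91 mm high; origin under its centre. Leave alone.

How it is judged:
By the outcome, as a careful person would: the job done as asked, in the order asked, and still so for the second after the job is handed in, with the robot touching nothing.
It also fails if it takes over 56 s, if anything falls off the work surface, if the arm or the gripper's body presses on something with over 40 N, if the wrist force passes 120 N, or if a joint passes its speed limit or range.

## Robot

A 6-joint arm with a two-finger parallel gripper is mounted at the origin on a cart in front of the work surface, level with it; the furniture and walls round the work are solid. World frame = base frame: x ahead of the robot, y to its left, z up, the work surface at z = 0. Lengths are in m, angles in degrees, forces in N, time in s.
With the tool pointing down it reaches from about 0.375 to 0.75 m from the base axis. Payload 9 kg.
Tool frame: the origin (TCP) lies where the fingers leave the gripper's body, on its centre line; the fingertips stand 73 mm ahead of it and the grasp point (between the pads) lies 54 mm ahead of it (robot.tip_reach is the distance from the TCP to the fingertips, in m); z points along the fingers, y is the line along which they close (so a half turn about z gives the same grasp; the last joint's range is limited). The gripper opens to 85 mm and grips with 20 to 120 N. Pads are 22 mm wide; open, the fingers measure 114 mm over their backs; the gripper's body (76 mm by 85 mm) begins 54 mm behind the grasp point. The pads swing forward as they close: fully open they stand 13 mm farther back than shut.
Start: joints at [63.73, 5.964, 5.575, 89.605, 0, 77.527], TCP at [0.143, 0.583, 0.304] pointing down, gripper open.
Joint ranges: [-171.21, 171.21], [-48.23, 106.86], [-62.78, 66.21], [-105.2, 120.99], [-86.42, 89.51], [-180, 180]. Speed limits (degrees/s): [127.2, 127.2, 147.25, 180, 180, 180].

## Interface

Orientations are given as [roll, pitch, yaw] about the fixed x, y, z axes, in that order (R = Rz(yaw) Ry(pitch) Rx(roll)).
In Python, from plant import robot gives the robot as it stands. Calls block until the motion is done:
- robot.move_pose(position, orientation): joint-space move of the TCP to a pose.
- robot.line_to(position, vel=0.15, rotation=None, guard=None): straight line of the TCP; rotation=None keeps the orientation; vel is the mean speed in m/s. With guard (N) it stops when the force on the tool has changed by that much, and returns True; else False.
- robot.goto_joints(angles): joint-space move.
- robot.set_gripper(opening): finger opening in m; the grip force is fixed at half the most; returns when the fingers have stopped.
- robot.pause(seconds).
- robot.ik(position, orientation): joint angles nearest the present ones, or None.
- robot.observe(): the state.
- robot.grab_frame(name): name is "scene" or "top"; returns the picture (384x512x3 uint8, blue, green, red); there is no depth.
- robot.get_calibration(name): a dict with "vertical_fov" (degrees; the focal length in pixels is half the picture's height over the tangent of half this angle, whatever the lens; pixels are square), "cx", "cy" (the principal point, pixels), "k1" (the pictures are not rectified: a ray, as slopes to the right and down, at radius r is drawn at 1 + k1 r^2 times it, then the intrinsics apply), "rvec" (rotation vector, rad) and "tvec" (3), from world to camera coordinates, as OpenCV has them. Camera axes: x right, y down, z forward; pixel columns grow to the right and rows downward; lengths in m; the calibration is good to about 2 mm. A picture is of the moment at which its call begins. get_calibration takes no time and is no camera call.
A pose or a line that the arm cannot do raises robot.IKError and nothing moves.
- robot.job_done(): hands the job in; it is judged then, once.
The state is a dict: "time": time; "q": joint angles; "qvel": joint speeds; "joint_torque": joint torques, N m; "tool_pos": TCP position; "tcp_rot": TCP orientation; "ft_force": force on the tool from outside, world axes, zero at the start; "torque": the same for the moment, N m; "gripper_width": finger opening in m; "gripper_force": force on a finger pad.
Only numpy, scipy, OpenCV 4.12 (cv2) and the standard library are available. Lean on these libraries where they do the work, as an engineer would, in place of code of your own. Each camera call takes 0.05 s, during which the arm holds its last target. There are 200 camera calls.

## Working session

There is one attempt and no reset: what is moved stays moved. The work goes in short steps, each a Python script; the robot and the scene stay as the last script left them, time stands still between calls to the robot, and variables do not carry over. Pictures are saved under pics/ and viewed, at most 10 in all, crops included, and the job is handed in when it is done.

```bash
mkdir -p pics; ls; python3 - <<'E'
from plant import robot
import cv2
for n in("scene","top"):
    im=robot.grab_frame(n); cv2.imwrite(f"pics/{n}0.png",im); print(n,robot.get_calibration(n))
print(robot.observe(),robot.tip_reach)
E
```

```text
pics
scene {'vertical_fov': 57.82068967642748, 'cx': 257.16013853157284, 'cy': 195.49704524175743, 'k1': 0.020150213997341328, 'rvec': array([ 2.1525871 , -0.76335843,  0.38767377]), 'tvec': array([-0.46846264,  0.26829556,  0.73414992])}
top {'vertical_fov': 51.48795737734368, 'cx': 255.52259303081178, 'cy': 189.6876200583312, 'k1': 0.006098538387447145, 'rvec': array([ 2.19704338, -2.17056231,  0.1064515 ]), 'tvec': array([-0.05417312,  0.59860909,  1.41832068])}
{'time': 0.1, 'q': array([ 6.37296162e+01,  5.99689121e+00,  5.53135126e+00,  8.96050601e+01,
       -5.37096433e-04,  7.75255024e+01]), 'qvel': array([ 0.02213274, -0.0761193 ,  0.13940615,  0.00779975, -0.02833988,
        0.06767106]), 'joint_torque': array([ 5.60142726e-03, -5.58212256e+01,  5.04718173e+01,  1.32690321e-02,
       -3.31155243e-04,  1.84082415e-05]), 'tool_pos': array([0.14298492, 0.58249007, 0.30318115]), 'tcp_rot': array([-1.79930951e+02, -1.47255511e-02,  1.66204105e+02]), 'ft_force': array([0.01619463, 0.74958536, 0.6698721 ]), 'torque': array([-0.0159187,  0.0183594,  0.021293 ]), 'gripper_force': 0.0, 'gripper_width': 0.08573593307427205} 0.0726
```

View pics/scene0.png

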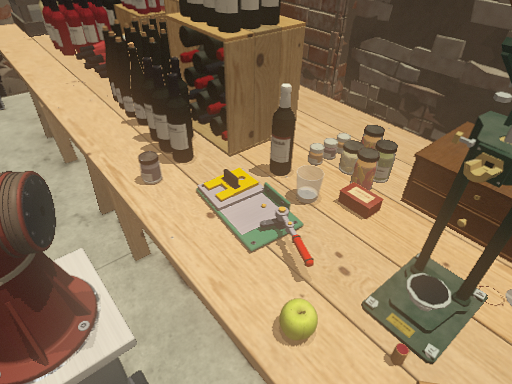

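View pics/top0.png

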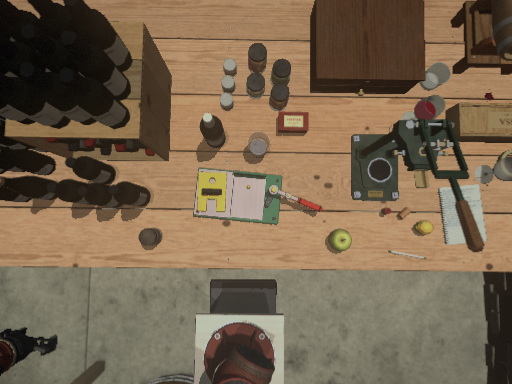

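The top view shows the base at about (193–283, 168–223), the yellow plate at (212,192), the handle at (308,205), the jar at (150,237), the tumbler at (259,145) and the apple at (340,240). The scene view shows the same layout from the right. Next I'll write the helpers and measure by colour.

```bash
cat > h.py <<'E'
import cv2, numpy as np
from plant import robot
def cam(n):
    c=robot.get_calibration(n); f=192/np.tan(np.radians(c["vertical_fov"]/2))
    return c,np.array([[f,0,c["cx"]],[0,f,c["cy"]],[0,0,1]]),np.array([c["k1"],0,0,0,0.])
def ray(n,uv):
    c,K,D=cam(n); R=cv2.Rodrigues(c["rvec"])[0]
    p=cv2.undistortPoints(np.array(uv,float).reshape(-1,1,2),K,D)[:,0]
    return -R.T@c["tvec"],np.c_[p,np.ones(len(p))]@R
def onz(n,uv,z):
    o,d=ray(n,uv); return (o+d*((z-o[2])/d[:,2])[:,None])[:,:2]
def proj(n,P):
    c,K,D=cam(n); return cv2.projectPoints(np.array(P,float).reshape(-1,1,3),c["rvec"],c["tvec"],K,D)[0][:,0]
def tri(uv1,uv2):
    o1,d1=ray("scene",[uv1]); o2,d2=ray("top",[uv2]); d1,d2=d1[0],d2[0]
    s=np.linalg.lstsq(np.c_[d1,-d2],o2-o1,rcond=None)[0]; a,b=o1+s[0]*d1,o2+s[1]*d2
    return (a+b)/2,np.linalg.norm(a-b)
def mask(im,k):
    h,s,v=cv2.split(cv2.cvtColor(im,cv2.COLOR_BGR2HSV)); h=h.astype(int)
    m={"yellow":(h>22)&(h<34)&(s>180)&(v>120),"red":((h<6)|(h>174))&(s>170)&(v>90),
       "green":(h>45)&(h<85)&(s>80)&(v>40)}[k].astype(np.uint8)*255
    return m
def blobs(n,k,im,box):
    m=mask(im,k); z=np.zeros_like(m); x0,y0,x1,y1=box; z[y0:y1,x0:x1]=m[y0:y1,x0:x1]
    cs=[c for c in cv2.findContours(z,cv2.RETR_EXTERNAL,cv2.CHAIN_APPROX_NONE)[0] if cv2.contourArea(c)>8]
    return sorted(cs,key=cv2.contourArea,reverse=True)
E
python3 - <<'E'
from h import *
T=cv2.imread("pics/top0.png");S=cv2.imread("pics/scene0.png")
bt=(185,160,330,230);bs=(190,160,320,270)
for k in("yellow","red","green"):
    for n,im,b in(("top",T,bt),("scene",S,bs)):
        cs=blobs(n,k,im,b); c=np.vstack(cs) if k=="green" else cs[0]
        r=cv2.minAreaRect(c); m=cv2.moments(cs[0])
        print(k,n,[int(cv2.contourArea(c)) for c in cs[:4]],"cent",m["m10"]/m["m00"],m["m01"]/m["m00"],r,cv2.boxPoints(r).round(1).tolist())
a=cv2.resize(T[160:235,185:335],None,fx=5,fy=5,interpolation=2); b=cv2.resize(S[160:275,190:320],None,fx=5,fy=5,interpolation=2)
cv2.imwrite("pics/tc.png",a);cv2.imwrite("pics/sc.png",b)
E
```

```text
Traceback (most recent call last):
IndexError: list index out of range
```

```bash
python3 - <<'E'
from h import *
T=cv2.imread("pics/top0.png");S=cv2.imread("pics/scene0.png")
a=cv2.resize(T[160:235,185:335],None,fx=5,fy=5,interpolation=2); b=cv2.resize(S[160:275,190:320],None,fx=5,fy=5,interpolation=2)
cv2.imwrite("pics/tc.png",a);cv2.imwrite("pics/sc.png",b)
for im,ps in((T,[(220,180),(312,206),(272,213),(242,200)]),(S,[(242,177),(304,250),(262,240),(240,200)])):
    h=cv2.cvtColor(im,cv2.COLOR_BGR2HSV); print([h[y,x].tolist() for x,y in ps])
E
```

```text
[[27, 150, 191], [2, 176, 184], [61, 66, 123], [8, 33, 186]]
[[19, 179, 138], [5, 199, 226], [56, 66, 162], [12, 66, 123]]
```

View pics/tc.png

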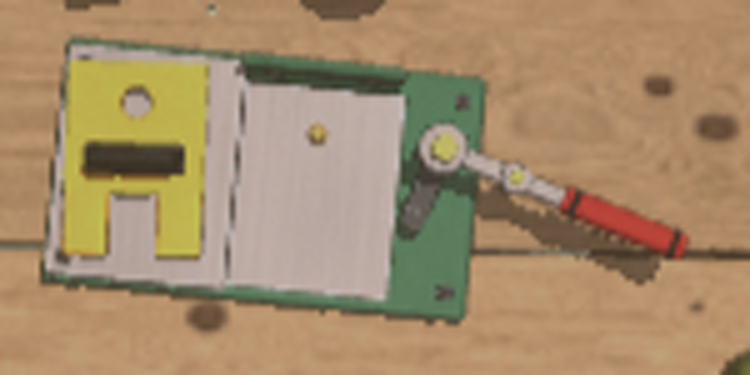

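View pics/sc.png

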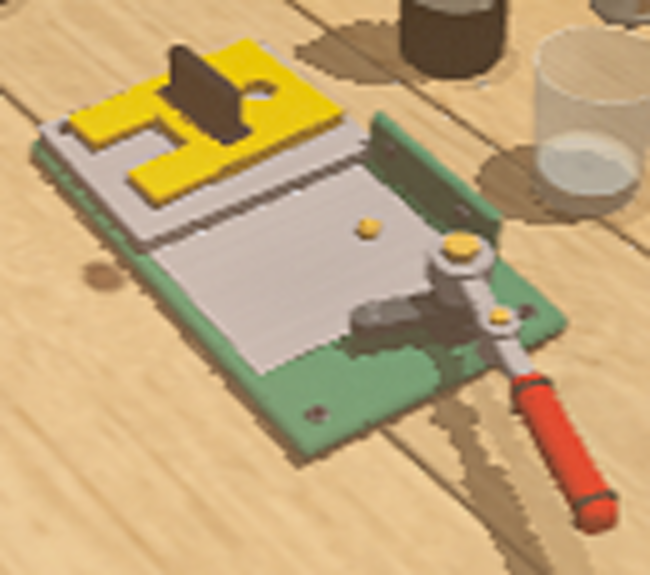

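The crops show plate, pin, bolt and knuckle clearly. In the top crop they are: hole (137,102), pin (317,133), bolt (445,147), knuckle (515,178), handle (625,222). In the scene crop: hole (262,88), pin (369,228), bolt (462,246), knuckle (500,316).

```bash
cat >> h.py <<'E'
def mask(im,k):
    h,s,v=[a.astype(int) for a in cv2.split(cv2.cvtColor(im,cv2.COLOR_BGR2HSV))]
    return ({"ytop":(h>22)&(h<34)&(s>110),"yscene":(h>16)&(h<34)&(s>165),"red":((h<8)|(h>172))&(s>150)&(v>90)}[k]).astype(np.uint8)*255
def tc(x,y): return ((x+.5)/5-.5+185,(y+.5)/5-.5+160)
def sc(x,y): return ((x+.5)/5-.5+190,(y+.5)/5-.5+160)
E
python3 - <<'E'
from h import *
T=cv2.imread("pics/top0.png");S=cv2.imread("pics/scene0.png")
for n,k,im,b in(("top","ytop",T,(185,160,330,230)),("scene","yscene",S,(190,160,320,270)),("top","red",T,(185,160,330,230)),("scene","red",S,(190,160,320,270))):
    for c in blobs(n,k,im,b)[:3]: print(n,k,cv2.contourArea(c),cv2.minAreaRect(c),cv2.boxPoints(cv2.minAreaRect(c)).round(1).tolist())
np.set_printoptions(precision=4,suppress=True)
P={}
for nm,t,s in(("pin",(317,132),(369,227)),("bolt",(445,147),(462,244)),("knuckle",(515,177),(500,315)),("hole",(137,102),(262,89)),
  ("pTL",(70,61),(248,38)),("pTR",(210,65),(345,112)),("pBR",(201,258),(153,197)),("pBL",(62,257),(68,122)),
  ("gripL",(86,160),(178,48)),("gripR",(184,160),(240,98)),("hend",(686,244),(598,505)),("hstart",(570,202),(530,382)),
  ("bedBR",(387,299),(262,374)),("bedTR",(405,95),None),("ledgeBL",(50,275),(40,130)),("ledgeBR",(224,286),(146,245)),("cBR",(462,321),(304,459)),("cTR",(484,78),(566,322))):
    if s: P[nm]=tri(sc(*s),tc(*t)); print(nm,*P[nm])
print("pTL..z36",onz("top",[tc(70,61),tc(210,65),tc(201,258),tc(62,257),tc(137,102)],.036))
print("pin z24",onz("top",[tc(317,132)],.024),"bolt",onz("top",[tc(445,147)],.076), "apple,jar,tumb", onz("top",[(340,240),(150,237),(259,145)],.07))
E
```

```text
top ytop 862.5 ((211.31039428710938, 191.361328125), (27.93013572692871, 38.74600601196289), 2.4895529747009277) [[196.5, 210.10000610351562], [198.1999969482422, 171.39999389648438], [226.10000610351562, 172.60000610351562], [224.39999389648438, 211.3000030517578]]
top ytop 8.5 ((273.5, 189.5), (3.0, 3.0), 90.0) [[272.0, 188.0], [275.0, 188.0], [275.0, 191.0], [272.0, 191.0]]
scene yscene 610.0 ((230.6883544921875, 183.41436767578125), (23.83504867553711, 49.90463638305664), 65.55604553222656) [[203.0, 182.89999389648438], [248.5, 162.1999969482422], [258.29998779296875, 183.89999389648438], [212.89999389648438, 204.60000610351562]]
top red 84.5 ((309.3668518066406, 204.3195343017578), (19.846155166625977, 5.384615898132324), 22.61986541748047) [[299.20001220703125, 203.0], [301.20001220703125, 198.0], [319.6000061035156, 205.6999969482422], [317.5, 210.60000610351562]]
scene red 167.5 ((302.29718017578125, 249.3349151611328), (34.092132568359375, 7.187514305114746), 60.945396423339844) [[290.8999938964844, 236.1999969482422], [297.20001220703125, 232.6999969482422], [313.7000122070
[... 435 characters left out ...]
039397581401
gripL [0.5899 0.1408 0.063 ] 0.007192982390136249
gripR [0.5889 0.0728 0.0648] 0.003201201476909209
hend [ 0.5316 -0.2795  0.065 ] 0.003055538786181565
hstart [ 0.5626 -0.2001  0.0611] 0.002717321362044497
bedBR [ 0.4932 -0.0727  0.009 ] 0.002377299338132883
ledgeBL [0.5077 0.1715 0.0197] 0.00271827927496859
ledgeBR [0.5009 0.0462 0.015 ] 0.0016416878782198315
cBR [ 0.4778 -0.1281  0.0007] 0.002318659462803282
cTR [ 0.6563 -0.1424  0.0028] 0.00043849088372394644
pTL..z36 [[0.6605 0.1593]
 [0.6589 0.0584]
 [0.5196 0.0623]
 [0.5192 0.1617]
 [0.6314 0.1104]]
pin z24 [[ 0.6125 -0.0194]] bolt [[ 0.5982 -0.1096]] apple,jar,tumb [[ 0.4232 -0.3429]
 [ 0.4262  0.3175]
 [ 0.7548 -0.0569]]
```

```bash
python3 - <<'E'
from h import *
np.set_printoptions(precision=1,suppress=True)
print("bottle feet", onz("scene",[(183,160),(281,173),(150,182)],0))
for y in(88.8,-91.2): print(y,robot.ik([.5895,.1095,.2],[180,0,y]),robot.ik([.21,.364,.33],[180,0,y]),robot.ik([.573,-.016,.11],[180,0,y-4]))
u=np.degrees(np.arctan2(.5316-.5793,-.2795+.1605)); print(u)
for y in(u,u+90,u-90,u+180): print(y,robot.ik([.547,-.24,.2],[180,0,y]))
E
```

```text
bottle feet [[0.6 0.4]
 [0.8 0.1]
 [0.4 0.3]]
88.8 [-2.   6.2 -4.9 78.8  0.  89.2] [ 42.1 -25.3 -19.7  95.5   0.  133.3] [-14.7   4.7 -16.1  69.2   0.   80.5]
-91.2 [ -2.    6.2  -4.9  78.8   0.  -90.8] [ 42.1 -25.3 -19.7  95.5   0.  -46.7] [-14.7   4.7 -16.1  69.2   0.  -99.5]
-158.15709589495174
-158.15709589495174 [-36.2   5.8  -5.4  78.8   0.  -58.1]
-68.15709589495174 [ -36.2    5.8   -5.4   78.8    0.  -148.1]
-248.15709589495174 [-36.2   5.8  -5.4  78.8   0.   31.9]
21.842904105048262 [-36.2   5.8  -5.4  78.8   0.  121.9]
```

```bash
python3 - <<'E'
from h import *
np.set_printoptions(precision=4,suppress=True)
Y=88.8
robot.move_pose([.24,.40,.34],[180,0,120]); robot.move_pose([.46,.10,.30],[180,0,Y]); print(robot.observe()["time"])
robot.move_pose([.5895,.1095,.18],[180,0,Y])
print(robot.line_to([.5895,.1095,.116],vel=.12,guard=10))
o=robot.observe(); print(o["time"],o["tool_pos"],o["ft_force"],o["tcp_rot"])
robot.set_gripper(0.0)
o=robot.observe(); print(o["time"],o["tool_pos"],o["ft_force"],o["torque"],o["gripper_width"],o["gripper_force"])
for n in("scene","top"): cv2.imwrite(f"pics/{n}1.png",robot.grab_frame(n))
S=cv2.imread("pics/scene1.png");T=cv2.imread("pics/top1.png")
cv2.imwrite("pics/c1.png",np.hstack([cv2.resize(S[150:275,190:320],None,fx=4,fy=4),cv2.resize(T[160:285,185:255],None,fx=4,fy=4)]))
E
```

```text
2.35
False
3.775 [0.5899 0.1095 0.1171] [-0.2533 -0.5707 -0.1614] [179.9241   0.0005  88.7974]
4.425 [0.5896 0.1095 0.1163] [-1.4231 -0.2379  4.0567] [-0.0365  0.2521  0.0101] 0.013204635775688303 60.115200877189636
```

View pics/c1.png

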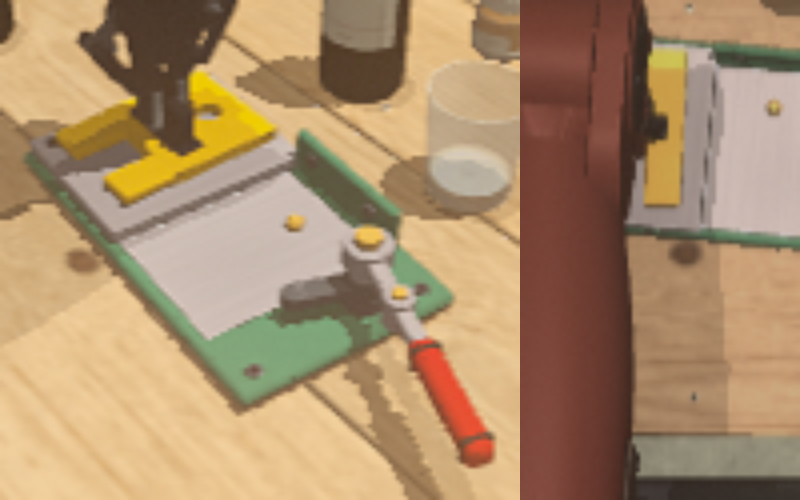

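The fingers hold the grip (13 mm opening, balanced), and the plate lies flat on the ledge. In the crop the pin is at (294,222) and the hole at (208,110). Now I'll align the plate with the base, slide it and lower it.

```bash
python3 - <<'E'
from h import *
np.set_printoptions(precision=4,suppress=True)
yaw=-5.2; Y=90+yaw; a=np.radians(yaw); ey=np.array([-np.sin(a),np.cos(a)]); G=np.array([.5722,-.0159])
def st(t):
    o=robot.observe(); print(t,o["time"],o["tool_pos"],o["tcp_rot"][2],o["ft_force"],o["torque"],o["gripper_width"])
robot.line_to([*(G+ey*.1259),.116],vel=.03,rotation=[180,0,Y]); st("aligned")
print(robot.line_to([*(G+ey*.05),.116],vel=.08,guard=25)); st("mid")
print(robot.line_to([*G,.116],vel=.06,guard=20)); st("over")
for n in("scene","top"): cv2.imwrite(f"pics/{n}2.png",robot.grab_frame(n))
print(robot.line_to([*G,.1065],vel=.03,guard=12)); st("down")
for n in("scene","top"): cv2.imwrite(f"pics/{n}3.png",robot.grab_frame(n))
A,B=[cv2.resize(cv2.imread(f"pics/scene{i}.png")[165:275,195:315],None,fx=3.3,fy=3.3,interpolation=2) for i in(2,3)]
cv2.imwrite("pics/c2.png",np.hstack([A,B]))
E
```

```text
aligned 4.875 [0.5838 0.1094 0.1163] 84.8467740972117 [ 0.2959 -1.225   2.8023] [-0.1814 -0.037  -0.2412] 0.012835091208941194
False
mid 5.975 [0.5769 0.034  0.1162] 84.84622770882108 [-0.3248  1.4156  5.9636] [ 0.5273 -0.076  -0.0237] 0.012825463087007043
False
over 6.9583 [ 0.5717 -0.0158  0.1153] 84.79493156669164 [-0.0171 -0.0335 -3.5864] [0.0135 0.0331 0.002 ] 0.013266786027052136
True
down 7.425 [ 0.5723 -0.0158  0.1063] 84.81078096367962 [0.3649 0.2493 4.9566] [-0.0525 -0.0871 -0.0104] 0.013074786905367524
```

View pics/c2.png

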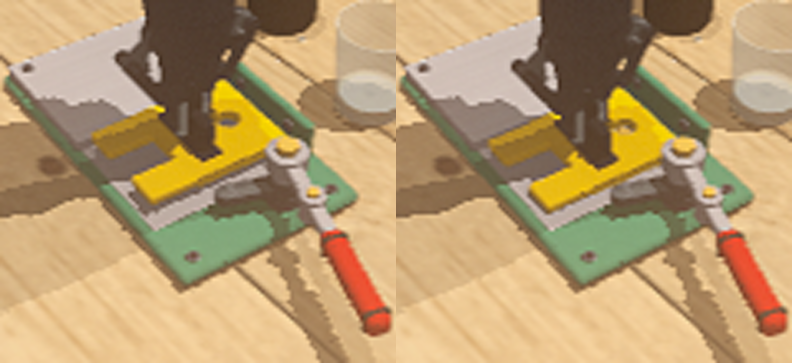

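Contact came after a full 10 mm drop, and the brass pin shows in the hole at about (625,127). I'll release, retreat and check the plate from above.

```bash
python3 - <<'E'
from h import *
np.set_printoptions(precision=4,suppress=True)
robot.set_gripper(.04); p=robot.observe()["tool_pos"]
robot.line_to([p[0],p[1],.20],vel=.15)
B=np.array([.5989,-.1093]); th=np.radians(-111.8)
robot.move_pose([*(B+.14*np.array([np.cos(th),np.sin(th)])),.19],[180,0,-111.8])
robot.set_gripper(.036)
for n in("scene","top"): cv2.imwrite(f"pics/{n}4.png",robot.grab_frame(n))
o=robot.observe(); print(o["time"],o["tool_pos"],o["tcp_rot"],o["gripper_width"],o["q"])
A=cv2.resize(cv2.imread("pics/scene4.png")[155:275,190:320],None,fx=4,fy=4,interpolation=2);C=cv2.resize(cv2.imread("pics/top4.png")[160:280,190:260],None,fx=4,fy=4,interpolation=2)
cv2.imwrite("pics/c4.png",np.hstack([A,C]))
E
```

```text
11.7167 [ 0.5469 -0.2392  0.19  ] [-179.9985   -0.0005 -111.801 ] 0.03622500395455044 [ -36.1641    5.9758   -6.2552   77.7675   -0.0001 -104.3631]
```

View pics/c4.png

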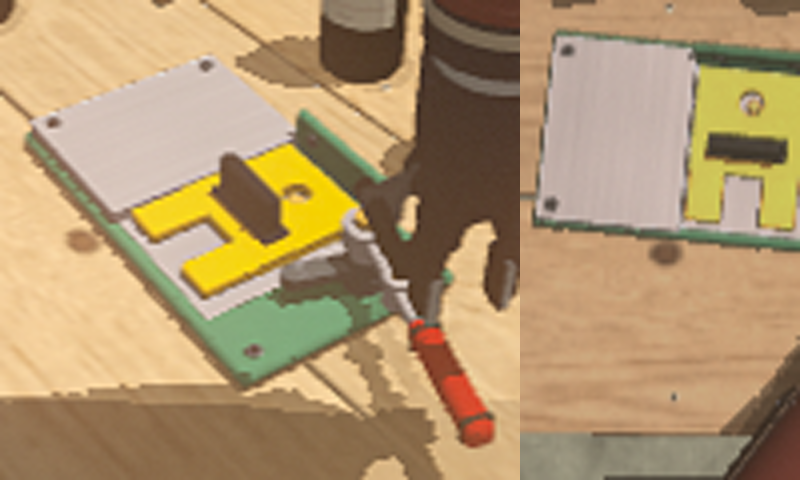

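The plate lies flat on the bed with the pin in its hole (top crop (752,103)) and is square to the base. Now the wrench.

```bash
cat >> h.py <<'E'
BO=np.array([.5989,-.1093])
def turn(deg,vel=.1,guard=None,z=.114):
    t=np.radians(deg); return robot.line_to([*(BO+.14*np.array([np.cos(t),np.sin(t)])),z],vel=vel,rotation=[180,0,(deg+180)%360-180],guard=guard)
def ftan():
    o=robot.observe(); d=o["tool_pos"][:2]-BO; r=np.hypot(*d); t=np.array([d[1],-d[0]])/r
    return o["time"],np.degrees(np.arctan2(d[1],d[0]))%360-360,r,o["ft_force"]@[*t,0],o["ft_force"],o["torque"][2]
E
python3 - <<'E'
from h import *
np.set_printoptions(precision=2,suppress=True)
print("down",turn(-111.8,.1,10)); print(ftan())
for d in np.arange(-117,-178,-6):
    hit=turn(d,.09,guard=9)
    f=ftan(); print(f[:4])
    if hit or f[3]<-8: print("HIT",d); break
print(ftan())
E
```

```text
down False
(12.625, np.float64(-111.63075071251637), np.float64(0.14008803549988877), np.float64(-0.44056103942339625), array([0.61, 0.34, 0.13]), np.float64(-0.007326970095939939))
(12.9167, np.float64(-116.82150253677662), np.float64(0.14006194350129883), np.float64(0.25192812301694495))
(13.2333, np.float64(-122.83802108497616), np.float64(0.13999348023996558), np.float64(-0.7911241960852685))
(13.55, np.float64(-128.8315173803533), np.float64(0.13994182659026347), np.float64(0.022690352194187757))
(13.8667, np.float64(-134.82230855944988), np.float64(0.13993282824683018), np.float64(-1.0483557644229147))
(14.1833, np.float64(-140.8295805879004), np.float64(0.13991351429160234), np.float64(-0.16111602660159924))
(14.5, np.float64(-146.81604812267943), np.float64(0.13991562679256322), np.float64(-0.5114016817084315))
(14.8167, np.float64(-152.8230892844142), np.float64(0.1398916548057534), np.float64(-0.22579270724214504))
(15.1333, np.float64(-158.8235790635902), np.float64(0.13989025689805834), np.float64(0.44280125164193707))
(15.45, np.float64(-164.8399172293938), np.float64(0.13987767078495797), np.float64(-0.2852207349099514))
(15.7667, np.float64(-170.85304729272607), np.float64(0.1398888844669992), np.float64(-0.37357959713257605))
(16.0833, np.float64(-176.85086792311617), np.float64(0.1398777883841008), np.float64(0.6487199945693267))
(16.0833, np.float64(-176.85086792311617), np.float64(0.1398777883841008), np.float64(0.6487199945693267), array([-0.36,  0.63, -0.35]), np.float64(-0.04542657689943912))
```

```bash
cat >> h.py <<'E'
def red(n,im):
    b=(190,150,340,250) if n=="top" else (170,165,330,300)
    c=blobs(n,"red",im,b)
    return [(cv2.contourArea(q),[round(float(v),1) for v in (*cv2.minAreaRect(q)[0],*cv2.minAreaRect(q)[1])]) for q in c[:3]]
E
python3 - <<'E'
from h import *
for n in("scene","top"):
    im=robot.grab_frame(n); cv2.imwrite(f"pics/{n}5.png",im); print(n,red(n,im))
t=np.radians(-185.2)
print(proj("scene",[[*(BO+.14*np.array([np.cos(a),np.sin(a)])),.069] for a in np.radians([-111.8,-174,-185.2])]))
S=cv2.imread("pics/scene5.png")
cv2.imwrite("pics/c5.png",cv2.resize(S[155:280,180:330],None,fx=4,fy=4,interpolation=2))
E
```

```text
scene [(38.5, [238.8, 241.0, 7.5, 11.9]), (18.0, [230.5, 246.5, 6.7, 4.9])]
top []
[[302.21092707 246.01287811]
 [243.25162587 235.07096421]
 [236.45281548 228.91295529]]
```

View pics/c5.png

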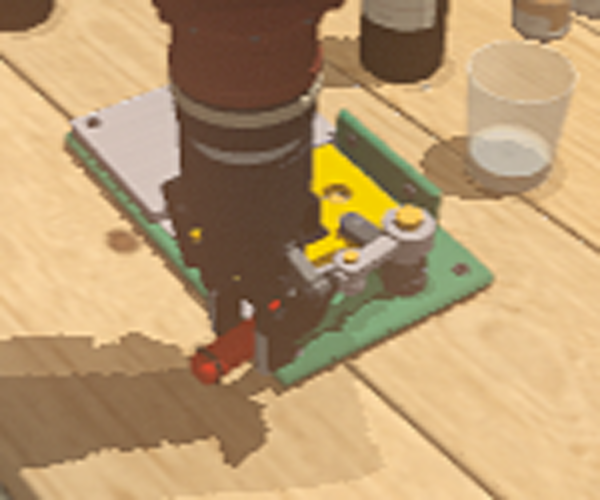

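The wrench has swung round, with the handle end at (205,368) and the clamp arm at (355,228) over the plate. I'll go on in small guarded steps.

```bash
python3 - <<'E'
from h import *
np.set_printoptions(precision=2,suppress=True)
for d in np.arange(-179,-196,-1.5):
    hit=turn(d,.03,guard=6.5); f=ftan(); print(d,hit,[round(float(x),3) for x in f[:4]],f[4],round(f[5],2))
    if hit or abs(f[3])>6: break
E
```

```text
-179.0 False [16.5, -178.904, 0.14, -0.608] [ 0.51 -0.6  -0.01] 0.01
-180.5 False [16.775, -180.485, 0.14, 0.314] [0.27 0.31 0.51] 0.03
-182.0 False [17.05, -182.029, 0.14, -0.977] [ 0.17 -0.98  1.28] 0.03
-183.5 False [17.325, -183.542, 0.14, 0.074] [0.83 0.02 0.73] 0.01
-185.0 False [17.6, -185.045, 0.14, -0.673] [ 0.28 -0.7  -0.52] 0.01
-186.5 False [17.875, -186.41, 0.14, -3.489] [ 0.75 -3.6  -0.76] -0.01
-188.0 True [18.083, -187.547, 0.14, -1.901] [ 0.71 -2.01  0.66] 0.05
```

```bash
python3 - <<'E'
from h import *
t=np.radians(-185.2); K=BO+.055*np.array([np.cos(t),np.sin(t)])
o=robot.observe(); v=o["tool_pos"][:2]-K; y0=o["tcp_rot"][2]
for d in np.arange(.05,.301,.05):
    c,s=np.cos(d),np.sin(d); p=K+[c*v[0]+s*v[1],-s*v[0]+c*v[1]]
    hit=robot.line_to([*p,.114],vel=.03,rotation=[180,0,y0-np.degrees(d)],guard=25)
    o=robot.observe(); print(round(d,2),hit,o["time"],o["tool_pos"].round(4),o["ft_force"].round(1),o["joint_torque"][0].round(1))
    if hit: break
# centre tool back on the handle (8 mm toward -direction), then up
u=np.array([p-K])[0]; u/=np.linalg.norm(u); b=np.array([-u[1],u[0]])
robot.line_to([*(p+.007*b),.114],vel=.05); q=p+.007*b
robot.line_to([*q,.22],vel=.15); robot.move_pose([.42,.16,.32],[180,0,170])
o=robot.observe(); print(o["time"],o["ft_force"].round(1))
for n in("scene","top"):
    im=robot.grab_frame(n); cv2.imwrite(f"pics/{n}6.png",im); print(n,red(n,im))
S=cv2.resize(cv2.imread("pics/scene6.png")[165:265,195:315],None,fx=4,fy=4,interpolation=2);T=cv2.resize(cv2.imread("pics/top6.png")[160:260,220:300],None,fx=4,fy=4,interpolation=2)
cv2.imwrite("pics/c6.png",np.hstack([S,T]))
E
```

```text
0.05 False 18.375 [ 0.461  -0.0875  0.1139] [ 0.9 -7.4 -3.7] 3.0
0.1 False 18.6667 [ 0.4622 -0.0836  0.114 ] [ 1.9 -9.  -4.3] 3.6
0.15 False 18.9583 [ 0.4635 -0.0796  0.114 ] [ 3.3 -7.6 -4. ] 3.7
0.2 False 19.25 [ 0.4649 -0.0756  0.1141] [ 3.  -8.7 -3.4] 3.8
0.25 False 19.5417 [ 0.4665 -0.0717  0.1141] [ 1.8 -8.9 -4.5] 3.9
0.3 False 19.8333 [ 0.4683 -0.0679  0.1142] [ 2.4 -9.3 -2.9] 4.0
21.9917 [ 0.1 -1.   0.1]
scene [(156.5, [234.0, 225.7, 7.2, 28.1]), (8.5, [217.3, 228.6, 5.6, 2.7])]
top [(91.5, [262.1, 226.5, 5.3, 26.0])]
```

View pics/c6.png

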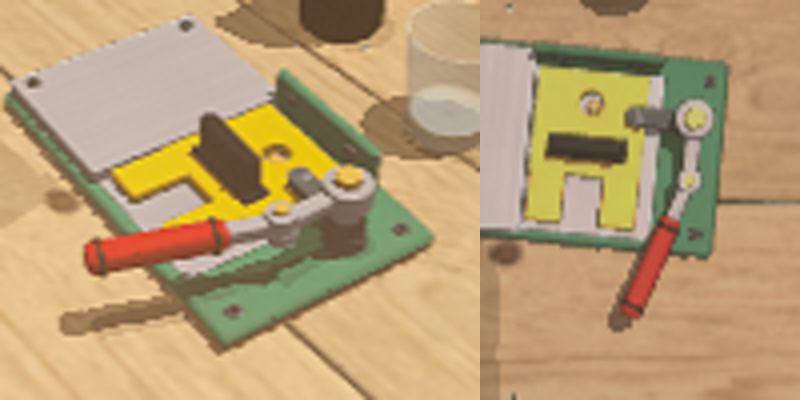

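The top crop shows the bolt at (694,117), knuckle (689,181) and handle from (668,222) to (632,312). The head is parallel to the base edge, so the bolt is home, with the clamp arm over the plate. The handle is kinked about 17° (0.30 rad), and the robot is clear.

```bash
python3 -c "
from plant import robot
print(robot.job_done())"
```

```text
the job is handed in; nothing more can be done
None
```

The job is handed in: the plate lies flat on the bed with the pin in its hole, the clamp arm is home over it, the wrench is tripped at about 0.30 rad (stop at 0.5), and the robot is clear after about 22 s of the 56 s allowed.

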